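# Clamp the last and hold the sole gauge at its mark

## Robot

A 6-joint arm with a two-finger parallel gripper is mounted at the origin on the work surface. World frame = base frame: x ahead of the robot, y to its left, z up, the work surface at z = 0. Lengths are in m, angles in rad, forces in N, time in s.
With the tool pointing down it reaches from about 0.35 to 0.875 m from the base axis. Payload 15.5 kg.
Tool frame: the origin (TCP) lies at the very end of the fingers, on their centre line; the grasp point (between the pads) lies 19 mm behind it; z points along the fingers, y is the line along which they close (so a half turn about z gives the same grasp; the last joint's range is limited). The gripper opens to 85 mm and grips with 20 to 120 N. Pads are 22 mm wide; open, the fingers measure 114 mm over their backs; the gripper's body (76 mm by 85 mm) begins 54 mm behind the grasp point. The pads swing forward as they close: fully open they stand 13 mm farther back than shut.
Start: joints at [1.214, 0.494, 1.345, -0, 1.302, -0.096], TCP at [0.162, 0.604, 0.231] pointing down, gripper open.
Joint ranges: [-2.91, 2.91], [-0.82, 2.16], [0.22, 2.67], [-1.22, 4.37], [0.12, 2.79], [-3.08, 3.08]. Speed limits (rad/s): [1.89, 1.89, 2.57, 3.01, 3.01, 3.01].

## Interface

Orientations are given as a unit quaternion [x, y, z, w].
In Python, from station import bot gives the robot as it stands. Calls block until the motion is done:
- bot.movep(position, orientation): joint-space move of the TCP to a pose.
- bot.movel(position, v=0.15, ori=None, guard=None): straight line of the TCP; ori=None keeps the orientation; v is the mean speed in m/s. With guard (N) it stops when the force on the tool has changed by that much, and returns True; else False.
- bot.move_joints(angles): joint-space move.
- bot.move_gripper(opening): opening from 0.0 (shut) to 1.0 (fully open); the grip force is fixed at half the most; returns when the fingers have stopped.
- bot.pause(seconds).
- bot.solve_ik(position, orientation): joint angles nearest the present ones, or None.
- bot.read_state(): the state.
- bot.snapshot(name): name is "scene" or "top" or "wrist"; returns a dict with "image" (420x560x3 uint8, red, green, blue), "depth" (420x560 float32, m along the optical axis (not along the pixel's ray), 0 where there is no reading), "fx", "fy", "cx", "cy" (pixels), "pose" (4x4, takes a point from camera to world coordinates). Camera axes: x right, y down, z forward; pixel columns grow to the right and rows downward; lengths in m; the calibration is good to about 2 mm. A picture is of the moment at which its call begins.
A pose or a line that the arm cannot do raises bot.PlanningError and nothing moves.
- bot.hand_in(): hands the job in; it is judged then, once.
Trained networks look in a picture, given as the dict that the camera call returned (one of the last four; its "shot" number tells which), for a name from the list of things; names that differ only in an ending like _2 or _b are one class to them, and where a whole thing is asked for, a point or a joint stands for the part that bears it (a point fixed in the world has none). Each returns a list of dicts, best first, with "confidence" (0 to 1); they miss things now and then, are a little off and sometimes report something else, mostly with a low value. They report only what shows in the picture. A call takes as long as a camera call.
- bot.search_frame(picture, query): "pixel" ([column, row] in pixels, amid what is visible of it).
- bot.cut_out(picture, query): "region" (420x560 bool, what is visible of it) and "pixel" ([column, row] in pixels, amid what is visible of it).
- bot.pinpoint(picture, query): "pixel" ([column, row] in pixels: a listed point, or the origin of a listed thing).
The state is a dict: "t": time; "q": joint angles; "dq": joint speeds; "joint_efforts": joint torques, N m; "tool_pos": TCP position; "eef_rot": TCP orientation; "wrist_force": force on the tool from outside, world axes, zero at the start; "ft_torque": the same for the moment, N m; "width": opening from 0.0 (shut) to 1.0 (fully open); "grasp_force": force on a finger pad.
Only numpy, scipy, OpenCV 4.12 (cv2) and the standard library are available. Lean on these libraries where they do the work, as an engineer would, in place of code of your own. Each camera call takes 0.05 s, during which the arm holds its last target. There are 200 camera calls.

## Task

The shoe last is loaded sole-up in the marking jig and I am about to strike the half-sole line. Press the red clamp handle right down so that the pad holds the last, then squeeze the blue lock button on the gauge head, draw the gauge arm out along the scale until its index stands on the yellow rider, and keep it there: finish while still holding the head with the button squeezed in, because the spring pulls the arm home when it is let go. Do not shift the last or the rider, and leave the other things on the bench alone.

Things in the scene. Friction and masses are not known exactly. Their poses are not given: they have to be found in the camera images.
- jig: sole-marking jig fixed to the bench, aluminium base plate 245 x 400 x 12 mm; pose differs each time. Frame: z up, origin on the bench under the last's long axis; -y runs from heel to toe, +x from the last to the gauge beside it. In mm here: plate x -95..150, y -170..230; riser block of the clamp x -28..28, y 126..211, top z 95; gauge tube 18 square along y at x 95, z 135, y 68..218
- last: green plastic shoe last, 260 mm long, 95 wide at the ball, sole up (brown insole board uppermost, face at z 112), loose in its seat on the jig, heel against the stop at jig y 116. About 0.45 kg. Origin under its cone, 25 mm above the bench. Must not be shifted
- clamp_handle (a joint): angle of the red handle of the toggle clamp behind the heel, rad: 0 = level, pointing along jig +y (shut, on its stop), 1.35 = nearly upright (open). Starts at 0.95 to 1.2 and stays where it is left; 3 to 8 N at the grip turns it. Geared to the clamp bar, which swings down onto the heel as the handle is pressed down
- clamp_pivot (a point): hinge axis of the clamp handle: in the jig frame x 0, y 172, z 130; the axis is along jig x
- clamp_grip (a point): on the axis of the red grip (round bar, diameter 19, from 31 to 118 mm out from the pivot), 85 mm out and, level, 6 mm above the pivot: shut at jig y 257, z 136, open about 75 mm higher. The raised clamp bar stands to its heel side (jig -y): up to 75 mm above the pivot, its end 45 to 95 mm from the pivot in y
- clamp_pad: black rubber pad, diameter 22, on a spring spindle at the tip of the clamp bar; origin at the middle of its lower face. Shut, it presses on the heel of the sole, at jig y 78, with about 3 N
- gauge_arm (a joint): extension of the telescoping gauge arm, m: 0 = parked and latched, 0.120 = full. It slides along jig -y, heel to toe. A spring draws it home with 2 N at 0, 3.6 N at 0.12. It leaves 0 only with the lock button pressed, and springs back when let go
- gauge_head: head on the gauge arm's end; jig axes, origin on the arm's axis (jig x 95, y 45 when parked, z 135). Grey grip block 30 (x) x 40 (y) x 40 (z) mm about it, blue lock button on its +x face: grip it from above across x, one finger on the button. Toe side of it (y -20..-46) an aluminium nose carries a steel pointer reaching 87 mm to -x, 3 mm over the sole, and the index on +x
- gauge_grip (a point): where to take the head: middle of the grip block, 3 mm above the arm's axis; moves with the head
- lock_button (a joint): how far the blue lock button (24 x 22 mm, standing 7 mm proud of the +x face) is pressed in, m: 0 out, 0.006 fully in. The latch lets go at about 0.004; fully in takes 7 N. With the button the block is 37 mm across x, pressed in 31 mm
- lock_button_face (a point): middle of the button's outer face
- gauge_index (a point): tip of the index, a small point with a red line on the head's +x side just above the scale: 35 mm ahead of the grip's middle, towards the toe (-y)
- rider (a joint): where the yellow rider is set along the scale, m, counted like the gauge's extension: the index stands on the rider's middle when gauge_arm equals this value. 0.040 to 0.105, different each time; stiff (5 N), must not be shifted
- rider_mark (a point): middle of the rider's yellow tongue, 6 mm wide along y, which lies across the outer edge of the scale; the rider's block is 12 x 12 x 14 mm, its top 3 mm above the scale
- hammer: cobbler's hammer, 250 mm long, wooden handle, lying on the bench; origin under it. Leave alone
- polish_tin: round polish tin, diameter 73, 24 high; origin under its centre. Leave alone
- spray_can: green spray can with white cap, diameter 52, 165 high, standing; origin under its centre. Leave alone
- thread_spool: spool of tan thread, diameter 44, 54 high, standing; origin under its centre. Leave alone
- shoe_brush: wooden shoe brush, 150 x 45 x 42 high; origin under its centre. Leave alone
- heel_lifts: stack of three rubber heel pieces, 62 x 56 x 20 high; origin under it. Leave alone
- marker_pen: silver marking pen, 125 x 9 mm, lying on the jig's base plate on the side away from the gauge; origin under its middle. Leave alone
- scale (a point): middle of the top of the black scale plate under the gauge head: 46 (x) x 250 (y) mm, jig x 82..128, y -160..90, top at z 98, with a white line each 10 mm along its outer edge

How it is judged:
On the way, in this order (a step that is already met when the one before it is completed fails the run):
1. the clamp handle is fully down and the pad presses on the last (value of joint clamp_handle below 0.06 rad and contact force between clamp_pad and last above 1.5 N), for 0.2 s.
2. the lock button is squeezed in with the gauge arm still at home (all of step 1 and value of joint lock_button above 0.0035 m and value of joint gauge_arm below 0.02 m), for 0.05 s.
At the end, for the whole second after the job is handed in: index still and within 3 mm of the rider's middle; fingers gripping the head (over 8 N), lock button in (over 3.5 mm); clamp handle down (under 0.06 rad), pad pressing the last (over 1.5 N); last within 6 mm and rider within 3 mm of their starts (all of step 1 and y of gauge_index in the frame of rider_mark between -0.003 and 0.003 m and velocity of joint gauge_arm between -0.01 and 0.01 m/s and value of joint lock_button above 0.0035 m and contact force between the fingers and gauge_head above 8 N and distance of last from where it was at the start of the episode below 0.006 m and distance of rider_mark from where it was at the start of the episode below 0.003 m); the arm keeps its last pose, push and grip.
It fails at once if the last is shifted by more than 10 mm (distance of last from where it was at the start of the episode above 0.01 m).
It fails at once if the rider is shifted by more than 4 mm (distance of rider_mark from where it was at the start of the episode above 0.004 m).
It fails at once if another thing on the bench or the jig (hammer, tin, can, spool, brush, heel pieces, pen) is pushed by more than 30 mm or tipped (distance of any of hammer, polish_tin, spray_can, thread_spool, shoe_brush, heel_lifts, marker_pen from where it was at the start of the episode above 0.03 m or angle between any of hammer, polish_tin, spray_can, thread_spool, shoe_brush, heel_lifts, marker_pen's own z axis and vertical above 0.5 rad).
It also fails if it takes over 45 s, if anything falls off the work surface, if the arm or the gripper's body presses on something with over 40 N, if the wrist force passes 120 N, or if a joint passes its speed limit or range.

## Working session

There is one attempt and no reset: what is moved stays moved. The work goes in short steps, each a Python script; the robot and the scene stay as the last script left them, time stands still between calls to the robot, and variables do not carry over. Pictures are saved under pics/ and viewed, at most 10 in all, crops included, and the job is handed in when it is done.

```bash
ls; mkdir -p pics
cat > h.py <<'E'
import numpy as np, cv2
from station import bot
def save(s,n): cv2.imwrite(f'pics/{n}.png',cv2.cvtColor(s['image'],cv2.COLOR_RGB2BGR))
def ray(s,p):
    d=s['pose'][:3,:3]@np.array([(p[0]-s['cx'])/s['fx'],(p[1]-s['cy'])/s['fy'],1.]); return s['pose'][:3,3],d
def deproj(s,p,r=2):
    c,w=int(round(p[0])),int(round(p[1])); z=s['depth'][max(w-r,0):w+r+1,max(c-r,0):c+r+1]; z=z[z>0]
    if not len(z): return None
    o,d=ray(s,p); return o+d*np.median(z)
def tri(rs):
    A=np.zeros((3,3));b=np.zeros(3)
    for o,d in rs:
        d=d/np.linalg.norm(d);P=np.eye(3)-np.outer(d,d);A+=P;b+=P@o
    x=np.linalg.solve(A,b)
    return x,[np.linalg.norm((np.eye(3)-np.outer(d,d)/(d@d))@(x-o)) for o,d in rs]
E
python3 - <<'E'
from h import *
np.set_printoptions(precision=4,suppress=True)
S={n:bot.snapshot(n) for n in('scene','top','wrist')}
for n,s in S.items(): save(s,n+'0')
for q in ['jig','last','clamp_pivot','clamp_grip','clamp_pad','gauge_grip','gauge_head','gauge_index','lock_button_face','rider_mark','scale']:
    rs=[]
    for n,s in S.items():
        r=bot.pinpoint(s,q)
        if r:
            print(q,n,np.round(r[0]['pixel'],1),round(r[0]['confidence'],2),deproj(s,r[0]['pixel']))
            if r[0]['confidence']>.4: rs.append(ray(s,r[0]['pixel']))
    if len(rs)>1: print('   tri',*tri(rs))
print(bot.read_state()['t'])
E
```

```text
pics
jig scene [277.6 224.4] 0.69 [0.6341 0.066  0.1224]
jig top [263.2 241.6] 0.93 [0.5092 0.0247 0.1131]
   tri [ 0.5178  0.0228 -0.0005] [np.float64(0.004823180981961613), np.float64(0.004823180981961708)]
last scene [277.7 216. ] 0.64 [0.6297 0.0631 0.1507]
last top [267.8 241.9] 0.92 [0.5086 0.0127 0.1119]
   tri [0.5133 0.0141 0.0297] [np.float64(0.00046322890261206776), np.float64(0.0004632289026120482)]
clamp_pivot scene [332.6 213.4] 0.92 [0.5406 0.1965 0.1425]
clamp_pivot top [201.9 230.8] 0.89 [0.537  0.1876 0.1012]
   tri [0.5324 0.1882 0.1318] [np.float64(0.0060937222015729434), np.float64(0.006093722201572977)]
clamp_grip scene [342.9 197.9] 0.7 [0.5487 0.2204 0.2183]
clamp_grip top [178.7 225.5] 0.71 [0.538  0.2203 0.2323]
   tri [0.5409 0.2217 0.2129] [np.float64(0.0030607368644677366), np.float64(0.003060736864467654)]
clamp_pad scene [308.2 194.5] 0.57 [0.5377 0.1164 0.1808]
clamp_pad top [227.3 231.8] 0.6 [0.5281 0.1113 0.1856]
   tri [0.529  0.1131 0.1726] [np.float64(0.00043174097431031234), np.float64(0.00043174097431028204)]
gauge_grip scene [276.3 218.4] 0.97 
[... 582 characters left out ...]
np.float64(0.002640884218566443)]
lock_button_face scene [280.2 224.4] 0.49 [0.6433 0.0777 0.1358]
lock_button_face top [253.  190.4] 0.5 [0.6477 0.0544 0.0978]
   tri [0.6384 0.0635 0.1264] [np.float64(0.01132154113080499), np.float64(0.011321541130805007)]
rider_mark scene [238.2 213.6] 0.49 [ 0.6249 -0.0671  0.1002]
rider_mark top [304.2 195.8] 0.43 [ 0.6343 -0.0837  0.0985]
   tri [ 0.6299 -0.0747  0.1031] [np.float64(0.009281210851377258), np.float64(0.009281210851377283)]
scale scene [252.6 218.7] 0.63 [ 0.6234 -0.0195  0.0985]
scale top [284.6 202.1] 0.56 [ 0.6169 -0.0311  0.0964]
   tri [ 0.6164 -0.0275  0.0895] [np.float64(0.004008615229436226), np.float64(0.004008615229436238)]
1.8
```

View pics/top0.png

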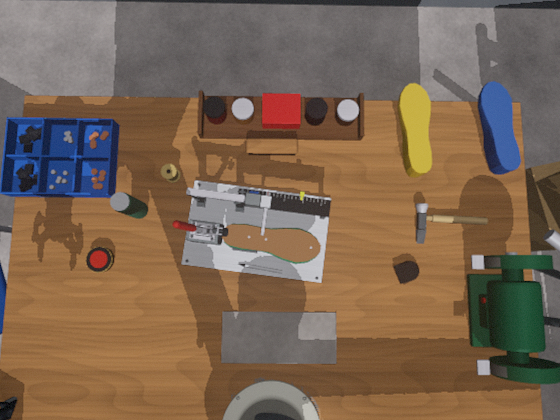

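View pics/scene0.png

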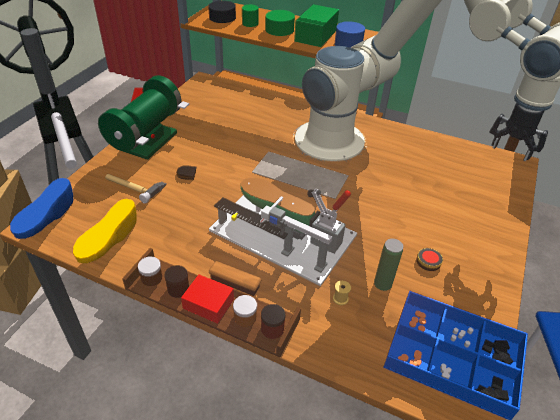

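The top view shows the jig at about (262,230) with heel and clamp on the left (red handle at 183,225), the gauge head at 253,200 and the yellow rider at 303,196. The scene view agrees, and the space above the jig is clear. Next are closer wrist views.

```bash
cat >> h.py <<'E'
from scipy.spatial.transform import Rotation as R
np.set_printoptions(precision=4,suppress=True)
def down(yaw,sgn): # tool z down, tool y = sgn * jig x
    y=sgn*np.array([np.cos(yaw),np.sin(yaw),0]);z=np.array([0,0,-1.]);x=np.cross(y,z)
    return R.from_matrix(np.stack([x,y,z],1)).as_quat()
E
python3 - <<'E'
from h import *
st=bot.read_state(); print(R.from_quat(st['eef_rot']).as_matrix())
for s in(1,-1): print(s,bot.solve_ik([0.61,0.03,0.36],down(-.11,s)),bot.solve_ik([0.54,0.25,0.15],down(-.11,s)))
q0=np.array(st['q']); T=np.eye(4);T[:3,:3]=R.from_quat(st['eef_rot']).as_matrix();T[:3,3]=st['tool_pos']
s=bot.snapshot('wrist'); print(np.linalg.inv(T)@s['pose'],s['fx'])
E
```

```text
[[-0.9659  0.2588  0.    ]
 [ 0.2588  0.9659 -0.    ]
 [-0.     -0.     -1.    ]]
1 [-0.0486  0.3822  1.1812 -0.      1.5782  0.0614] [ 0.3333  0.5398  1.5151 -0.      1.0867  0.4433]
-1 [-0.0486  0.3822  1.1812 -0.      1.5782 -3.0802] [ 0.3333  0.5398  1.5151 -0.      1.0867 -2.6983]
[[ 0.0016 -0.9514 -0.3079  0.0781]
 [ 1.      0.0016  0.0002 -0.0005]
 [ 0.0003 -0.3079  0.9514 -0.1425]
 [ 0.      0.      0.      1.    ]] 350.287903380738
```

```bash
cat > look.py <<'E'
from h import *
o=down(-.11,1)
bot.movel([0.162,0.604,0.38],v=.3)
V=[]
for i,p in enumerate([[.60,.04,.30],[.60,-.06,.30],[.56,.14,.38]]):
    bot.movep(p,o); s=bot.snapshot('wrist'); save(s,f'w{i}'); V.append(s)
for q in ['last','clamp_pivot','clamp_grip','clamp_pad','gauge_grip','gauge_head','gauge_index','lock_button_face','rider_mark','scale']:
    rs=[]
    for n,s in enumerate(V):
        r=bot.pinpoint(s,q)
        if r:
            print(q,n,np.round(r[0]['pixel'],1),round(r[0]['confidence'],2),deproj(s,r[0]['pixel']))
            if r[0]['confidence']>.5: rs.append(ray(s,r[0]['pixel']))
    if len(rs)>1: print('   tri',*tri(rs))
print(bot.read_state()['t'])
cv2.imwrite('pics/w.png',cv2.cvtColor(np.hstack([cv2.resize(s['image'],(400,300),interpolation=cv2.INTER_AREA) for s in (V[0],V[2])]),cv2.COLOR_RGB2BGR))
E
python3 look.py
```

```text
last 0 [217.4 192.8] 0.96 [0.5379 0.0394 0.1122]
last 1 [203.2 108.9] 0.91 [0.538 0.017 0.112]
last 2 [263.  237.1] 0.76 [0.5282 0.0562 0.1124]
   tri [0.5175 0.017  0.0148] [np.float64(0.0009432745483856862), np.float64(0.0004148715342508162), np.float64(0.0012161034315394416)]
clamp_pivot 0 [181.2  15.5] 0.59 [0.5396 0.1873 0.1422]
clamp_pivot 1 [314.6  54.3] 0.37 [0.6431 0.0526 0.0985]
clamp_pivot 2 [254.9 129.3] 0.59 [0.5408 0.193  0.1784]
   tri [0.5371 0.1897 0.1316] [np.float64(7.955243590581684e-05), np.float64(7.95524359056861e-05)]
clamp_grip 2 [250.6 105.1] 0.8 [0.5442 0.2156 0.2309]
clamp_pad 0 [170.1 118.1] 0.81 [0.5307 0.1146 0.1905]
clamp_pad 1 [315.9  54.5] 0.5 [0.6443 0.0523 0.0982]
clamp_pad 2 [251.3 209.1] 0.68 [0.5282 0.1178 0.1907]
   tri [0.5269 0.1143 0.1786] [np.float64(0.00019661354992891553), np.float64(0.0001966135499288631)]
gauge_grip 0 [298.  178.3] 0.91 [0.6161 0.0548 0.155 ]
gauge_grip 1 [284.9  55.6] 0.7 [0.6152 0.0483 0.1547]
gauge_grip 2 [337.3 243.9] 0.6 [0.6151 0.0556 0.1548]
   tri [0.6162 0.0504 0.1412] [np.float64(0.0013278693895091714), np.flo
[... 801 characters left out ...]
15663331227249362), np.float64(0.002622121888595897), np.float64(0.00108259056413678)]
rider_mark 0 [326.  281.1] 0.74 [ 0.6373 -0.0746  0.1006]
rider_mark 1 [314.7 191.3] 0.58 [ 0.6329 -0.0739  0.0994]
rider_mark 2 [349.9 313.4] 0.66 [ 0.6332 -0.0751  0.1003]
   tri [ 0.6342 -0.0732  0.1028] [np.float64(0.002890699369989621), np.float64(0.0015344932040391088), np.float64(0.0013770743394007474)]
scale 0 [306.5 244. ] 0.81 [ 0.6199 -0.0297  0.098 ]
scale 1 [296.5 150. ] 0.9 [ 0.6187 -0.0309  0.098 ]
scale 2 [335.9 285.9] 0.83 [ 0.6167 -0.0313  0.0978]
   tri [ 0.6185 -0.0312  0.0964] [np.float64(0.0016377785391508987), np.float64(0.0002311616411220534), np.float64(0.0018607547936596435)]
8.05
```

View pics/w.png

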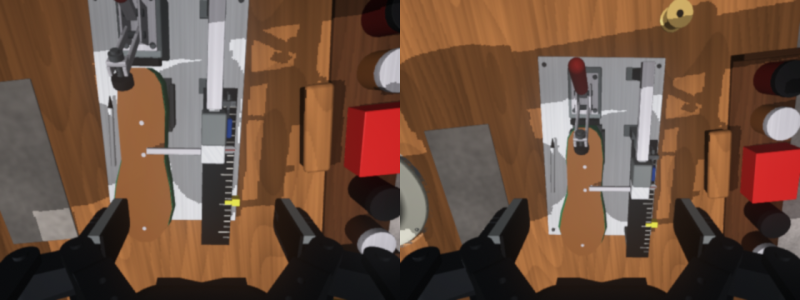

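View pics/w1.png

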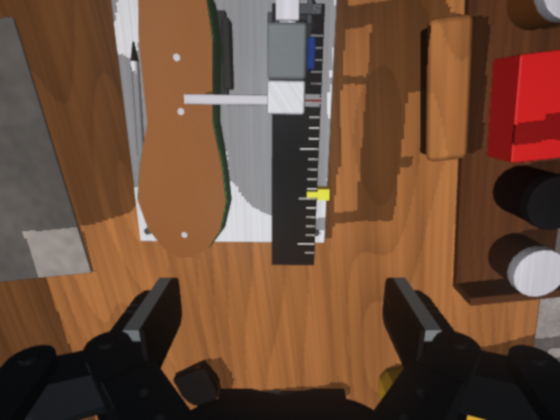

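The wrist view shows the red index line at about (313,100) and the yellow tongue at about (318,194). The last, the open clamp and the jig's slight yaw are all visible. I'll fit the yaw, measure index to rider by colour, then press the handle along its arc.

```bash
cat >> h.py <<'E'
def fit(J,W):
    J,W=np.array(J),np.array(W);a=J-J.mean(0);b=W-W.mean(0)
    yaw=np.arctan2((a[:,0]*b[:,1]-a[:,1]*b[:,0]).sum(),(a*b).sum())
    M=np.array([[np.cos(yaw),-np.sin(yaw)],[np.sin(yaw),np.cos(yaw)]])
    return yaw,M,W.mean(0)-M@J.mean(0),(a@M.T-b)
def atz(s,p,z):
    o,d=ray(s,p); return o+d*(z-o[2])/d[2]
yaw,M,t0,res=fit([[0,.172],[.095,.045],[.105,-.035],[.117,.045]],[[.537,.1897],[.6162,.0504],[.6185,-.0312],[.6387,.049]])
def jw(x,y,z): return np.r_[M@[x,y]+t0,z]
def wj(p): return np.r_[M.T@(np.asarray(p)[:2]-t0),p[2]]
def cents(s,box=None):
    h=cv2.cvtColor(s['image'],cv2.COLOR_RGB2HSV).astype(int);H,S,V=h[...,0],h[...,1],h[...,2]
    v,u=np.mgrid[0:420,0:560]; out={}
    rt=s['pose'][:3,:3]; d=np.stack([(u-s['cx'])/s['fx'],(v-s['cy'])/s['fy'],np.ones(u.shape)],-1)@rt.T
    P=s['pose'][:3,3]+d*s['depth'][...,None]; j=(P[...,:2]-t0)@M; z=P[...,2]
    reg=(j[...,0]>.105)&(j[...,0]<.145)&(j[...,1]<.09)&(j[...,1]>-.17)&(z>.085)&(z<.125)
    for n,m in(('yel',reg&(H>20)&(H<36)&(S>150)&(V>120)),('red',reg&((H<8)|(H>172))&(S>90)&(V>70))):
        if m.sum(): out[n]=(m.sum(),np.median(j[m],0),j[m].min(0),j[m].max(0),np.median(z[m]),[u[m].mean(),v[m].mean()])
    return out
E
cat > press.py <<'E'
from h import *
print(yaw,t0,res)
s=bot.snapshot('wrist'); save(s,'w2b')
for k,v in cents(s).items(): print(k,v)
o=down(yaw,1)
bot.move_gripper(0.)
def c(a,r=.085,over=0): return jw(0,.172+r*np.cos(a)-(.0155-over)*np.sin(a)-.011,.131+r*np.sin(a)+(.0155-over)*np.cos(a))
p=c(1.35); bot.movep(p+[0,0,.08],o); bot.movel(p,v=.15)
for a in np.linspace(1.15,.1,8): bot.movel(c(a),v=.12); print(round(a,2),bot.read_state()['wrist_force'])
print(bot.movel(c(0)-[0,0,.012],v=.03,guard=20)); st=bot.read_state(); print(st['tool_pos'],st['wrist_force'],st['t'])
bot.movel(np.array(st['tool_pos'])+[0,0,.12],v=.3)
bot.move_gripper(.75)
bot.movep(jw(.09,.06,.30),o)
s=bot.snapshot('wrist'); save(s,'p1')
for k,v in cents(s).items(): print(k,v)
for q in('gauge_grip','lock_button_face','clamp_pad'):
    r=bot.pinpoint(s,q)
    if r: print(q,r[0]['pixel'],r[0]['confidence'],wj(deproj(s,r[0]['pixel'])))
print(bot.read_state()['t'])
E
python3 press.py
```

```text
-0.11626093751984602 [0.5173 0.0173] [[ 0.0003 -0.0016]
 [ 0.0007  0.0006]
 [-0.001   0.0016]
 [ 0.     -0.0006]]
yel (np.int64(96), array([ 0.1318, -0.0787]), array([ 0.1177, -0.085 ]), array([ 0.1399, -0.0728]), np.float64(0.10078883045639384), [np.float64(353.5), np.float64(313.9270833333333)])
1.15 [-0.792  -0.1427 -0.3514]
1.0 [ 0.2552 -0.3774 -0.1439]
0.85 [-0.8595  0.1101 -0.0112]
0.7 [-0.4897 -0.8117  0.583 ]
0.55 [-0.9764 -0.0026  0.3756]
0.4 [-0.7836 -0.4909 -0.7058]
0.25 [-0.9754 -0.8827 -0.0491]
0.1 [ 0.3825 -0.6027  0.1653]
True
[0.5464 0.2611 0.1452] [-4.4467 -2.0669 15.7939] 12.575
yel (np.int64(144), array([ 0.1312, -0.0787]), array([ 0.1169, -0.0852]), array([ 0.1393, -0.0731]), np.float64(0.10066630795315942), [np.float64(317.15277777777777), np.float64(304.0625)])
red (np.int64(3), array([0.1225, 0.0104]), array([0.1207, 0.0099]), array([0.1236, 0.0106]), np.float64(0.119206603298316), [np.float64(313.6666666666667), np.float64(236.0)])
gauge_grip [287.7, 208.6] 0.69 [0.0956 0.0497 0.1548]
lock_button_face [310.5, 204.7] 0.83 [0.116  0.0504 0.1453]
clamp_pad [185.4, 165.1] 0.62 [0.0065 0.0843 0.1387]
14.8
```

View pics/p1.png

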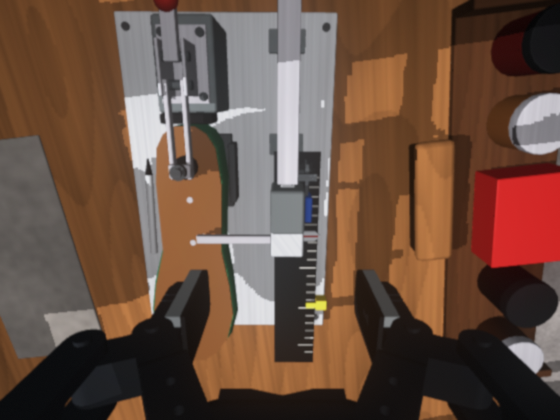

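The clamp bar lies down on the heel, with the pad spindle at (180,170). The handle stop was met at the expected height, and the last is unmoved. The index (y 0.0104) to rider (y -0.079) distance is about 89 mm. Now I'll grip the head.

```bash
cat > grip.py <<'E'
from h import *
o=down(yaw,1)
bot.movel(jw(.0955,.045,.19),v=.2,ori=o)
print('hit',bot.movel(jw(.0955,.045,.116),v=.1,guard=10), bot.read_state()['tool_pos'])
bot.move_gripper(0.); bot.pause(.4)
st=bot.read_state(); print(st['width'],st['grasp_force'],st['wrist_force'],wj(st['tool_pos']),st['t'])
for n in('wrist','scene'):
    s=bot.snapshot(n); save(s,'g_'+n)
    for k,v in cents(s).items(): print(n,k,v)
    h=bot.pinpoint(s,'clamp_grip')
    if h: print(h[0]['confidence'],wj(deproj(s,h[0]['pixel'])))
E
python3 grip.py
```

```text
hit False [0.6178 0.0509 0.1167]
0.3499321586188507 60.263105034828186 [-11.4001   0.2586  17.6628] [0.0946 0.0451 0.1171] 17.2167
scene yel (np.int64(31), array([ 0.1311, -0.0764]), array([ 0.1153, -0.0843]), array([ 0.1426, -0.0719]), np.float64(0.09868249315096689), [np.float64(234.03225806451613), np.float64(216.32258064516128)])
scene red (np.int64(3), array([0.1182, 0.0138]), array([0.1127, 0.0132]), array([0.1225, 0.0139]), np.float64(0.12010423435068107), [np.float64(262.0), np.float64(220.0)])
0.68 [0.0017 0.2604 0.1437]
```

The width of about 30 mm means the button is in, and the handle reads level (grip top at z 0.144). Drawing the arm out.

```bash
cat > pull.py <<'E'
from h import *
p0=np.array(bot.read_state()['tool_pos']); d=np.r_[M@[0,-.0875],0]
bot.movel(p0+d,v=.06); bot.pause(.3)
st=bot.read_state(); print(st['width'],st['grasp_force'],st['wrist_force'],wj(st['tool_pos'])-wj(p0),st['t'])
I=[]
for n in('wrist','scene','top'):
    s=bot.snapshot(n); save(s,'d_'+n)
    for k,v in cents(s).items(): print(n,k,v)
    for q in('gauge_index','rider_mark','gauge_grip'):
        r=bot.pinpoint(s,q)
        if r: print(n,q,r[0]['pixel'],round(r[0]['confidence'],2),wj(deproj(s,r[0]['pixel'])))
    b,e=((slice(150,350),slice(180,400)) if n=='wrist' else (slice(185,235),slice(210,265)) if n=='scene' else (slice(170,220),slice(280,335)))
    I.append(cv2.resize(s['image'][b,e],(266,266),interpolation=cv2.INTER_CUBIC))
cv2.imwrite('pics/d.png',cv2.cvtColor(np.hstack(I),cv2.COLOR_RGB2BGR))
E
python3 pull.py
```

```text
0.3501439765188753 59.277010560035706 [-3.2896  3.6495  1.7527] [-0.0005 -0.0871  0.0001] 19.325
wrist gauge_index [155.6, 150.6] 0.43 [0.0296 0.0109 0.0776]
wrist gauge_grip [281.4, 307.6] 0.77 [ 0.0947 -0.0322  0.1549]
scene yel (np.int64(29), array([ 0.1329, -0.0762]), array([ 0.114 , -0.0836]), array([ 0.1412, -0.0715]), np.float64(0.09860275897705173), [np.float64(233.93103448275863), np.float64(216.44827586206895)])
scene red (np.int64(3), array([ 0.1124, -0.0746]), array([ 0.109 , -0.0769]), array([ 0.1193, -0.0733]), np.float64(0.11830307122273365), [np.float64(237.66666666666666), np.float64(208.0)])
scene gauge_index [236.0, 211.2] 0.78 [ 0.1126 -0.0821  0.1012]
scene rider_mark [234.8, 212.8] 0.62 [ 0.1185 -0.0824  0.0991]
scene gauge_grip [253.6, 218.2] 0.65 [ 0.1048 -0.0239  0.0968]
top gauge_index [286.5, 202.6] 0.47 [ 0.0461 -0.0367  0.4678]
top gauge_grip [287.8, 206.8] 0.53 [ 0.0482 -0.0411  0.4038]
```

View pics/d.png

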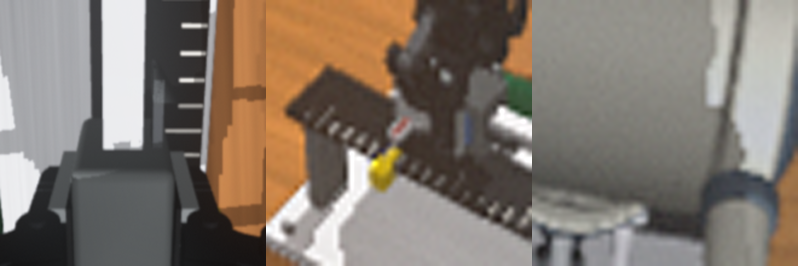

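View pics/d_wrist.png

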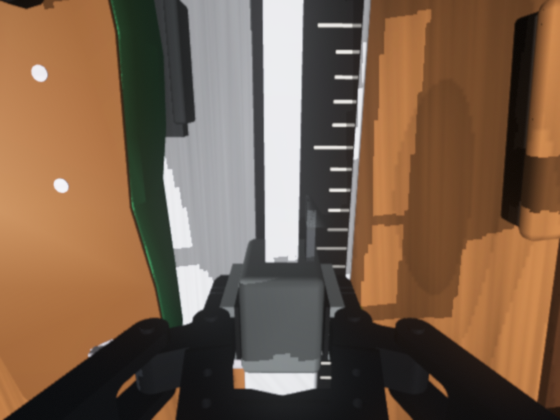

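The head followed the fingers (87.1 mm), and the scene crop shows the red index line almost in line with the yellow rider. I'll refine the remaining distance from the stored wrist views.

```bash
cat > ref.py <<'E'
from h import *
C=np.array([[.0016,-.9514,-.3079,.0781],[1,.0016,.0002,-.0005],[.0003,-.3079,.9514,-.1425],[0,0,0,1]])
s0=bot.snapshot('wrist')
for n,p,y in(('w0',[.60,.04,.30],-.11),('w1',[.60,-.06,.30],-.11),('w2',[.56,.14,.38],-.11),('p1',jw(.09,.06,.30),yaw)):
    im=cv2.cvtColor(cv2.imread(f'pics/{n}.png'),cv2.COLOR_BGR2RGB).astype(int); r,g,b=im[...,0],im[...,1],im[...,2]
    T=np.eye(4);T[:3,:3]=R.from_quat(down(y,1)).as_matrix();T[:3,3]=p; s=dict(s0,pose=T@C)
    def px(q):
        c=np.linalg.inv(s['pose'])@np.r_[q,1]; return np.array([s['cx']+s['fx']*c[0]/c[2],s['cy']+s['fy']*c[1]/c[2]])
    res={}
    for k,q,w,z in(('red',jw(.121,.010,.119),np.clip(r-(g+b)/2-12,0,None),.119),('yel',jw(.13,-.079,.1008),np.clip((r+g)/2-b-60,0,None),.1008)):
        c=px(q).round().astype(int); sl=np.s_[c[1]-9:c[1]+10,c[0]-14:c[0]+15]; W=w[sl]; vv,uu=np.mgrid[sl]
        if k=='red': W=np.where(r[sl]>1.15*g[sl],W,0)*(abs(uu-c[0])<8)
        if W.sum()==0: print(n,k,'none');continue
        m=[(W*uu).sum()/W.sum(),(W*vv).sum()/W.sum()]; res[k]=wj(atz(s,m,z)); print(n,k,c,np.round(m,1),res[k],W.sum(1).astype(int))
    if len(res)==2: print('  ext',res['red'][1]-res['yel'][1])
E
python3 ref.py
```

```text
w0 red [325 209] [322.8 209.7] [0.1189 0.0092 0.119 ] [  0   0   0   0   0   0   0   0   0 273 352  52   0   0   0   0   0   0
   0]
w0 yel [328 282] [327.2 282.9] [ 0.1297 -0.0805  0.1008] [  65   66   63   65   79  339  737  982 1519 1732 1749 1715 1517 1070
  786  293   11   23   57]
  ext 0.0896815491585917
w1 red [317 101] [315.3 100.1] [0.1195 0.0107 0.119 ] [  0   0   0   0   0   0   0 162 430 229   0   0   0   0   0   0   0   0
   0]
w1 yel [321 194] [320.  194.1] [ 0.1292 -0.0794  0.1008] [   0    0    0  141  631  921 1199 1667 1829 1854 1863 1774 1325  996
  693  128   25   24   24]
  ext 0.09014801939189146
w2 red [355 262] [359.5 262.6] [0.1272 0.0089 0.119 ] [200 205 208 214 215 196 161 136 213 278 191 206 225 243 251 259 269 263
 263]
w2 yel [354 314] [355.2 315. ] [ 0.1319 -0.0807  0.1008] [ 108   23    0    0    0  110  484  766 1249 1453 1448 1243  918  586
  264  177  172  171  169]
  ext 0.08957786663949534
p1 red [313 235] [311.4 236. ] [0.119  0.0094 0.119 ] [  0   0   0   0   0   0   0   0   0 143 397 130   0   0   0   0   0   0
   0]
p1 yel [318 304] [317.7 304.9] [ 0.13   -0.0807  0.1008] [  11    9    1    3   42  315  719 1063 1549 1741 1756 1665 1429 1045
  658  116   41   42   41]
  ext 0.09015518552701385
```

The four views agree on 0.0900 ± 0.0003 m. The arm stands at 0.0871 m, so I'll move the last 2.7 mm and check.

Run:
```python
from h import *
p0=np.array(bot.read_state()['tool_pos']); bot.movel(p0+np.r_[M@[0,-.0027],0],v=.02); bot.pause(.4)
st=bot.read_state(); print(st['width'],st['grasp_force'],st['wrist_force'],wj(st['tool_pos']),wj(st['tool_pos'])[1]-.0451,np.abs(st['dq']).max(),st['t'])
s=bot.snapshot('scene'); save(s,'e')
for k,v in cents(s).items(): print(k,v)
for q in('clamp_grip','clamp_pad'):
    r=bot.pinpoint(s,q)
    if r: print(q,round(r[0]['confidence'],2),wj(deproj(s,r[0]['pixel'])))
cv2.imwrite('pics/e_c.png',cv2.cvtColor(cv2.resize(s['image'][175:255,215:365],(750,400),interpolation=cv2.INTER_CUBIC),cv2.COLOR_RGB2BGR))
```

```text
0.3464854922966425 61.272093057632446 [-1.5359  3.5988 -0.5766] [ 0.0941 -0.0447  0.1172] -0.08984391443809675 0.0015315736525128105 20.65
yel (np.int64(30), array([ 0.1331, -0.0766]), array([ 0.1173, -0.0829]), array([ 0.141 , -0.0706]), np.float64(0.09836671167045152), [np.float64(233.96666666666667), np.float64(216.33333333333334)])
red (np.int64(3), array([ 0.1171, -0.0771]), array([ 0.1086, -0.0774]), array([ 0.1188, -0.0748]), np.float64(0.11790632587382943), [np.float64(237.0), np.float64(208.0)])
clamp_grip 0.67 [0.0038 0.2549 0.1444]
clamp_pad 0.55 [0.0054 0.0777 0.1189]
```

View pics/e_c.png

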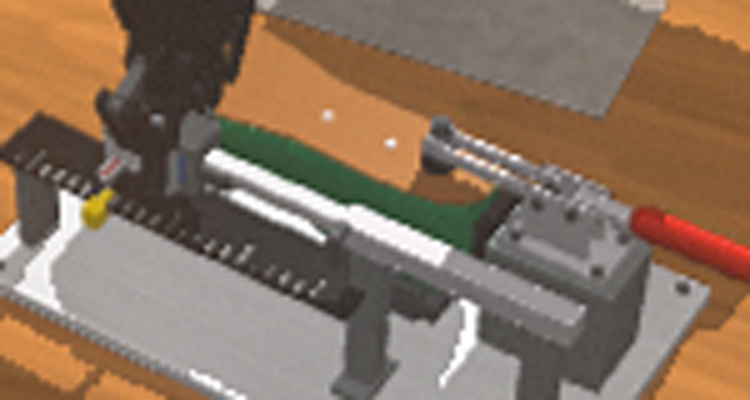

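The picture shows the red handle level, the pad on the heel at (437,150), and the index line at (112,165) in line with the yellow rider at (97,208). The measured offset is about 0.5 mm and the grip force is 61 N. Handing in.

```bash
python3 -c "
from station import bot
print(bot.hand_in())"
```

```text
the job is handed in; nothing more can be done
None
```

I handed the job in with the clamp down on the last, the button squeezed in under a 61 N grip, and the index about 0.5 mm from the rider's middle by camera; the judge's result was not shown.

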